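# Set the welding remote and overhang the test coupon to the gauge

### The arm

A 6-joint arm with a two-finger parallel gripper is mounted at the origin on the work surface. World frame = base frame: x ahead of the robot, y to its left, z up, the work surface at z = 0. Lengths are in m, angles in rad, forces in N, time in s.
With the tool pointing down it reaches from about 0.3 to 0.775 m from the base axis. Payload 14.6 kg.
Tool frame: the origin (TCP) lies midway between the tips of the shut fingers; the grasp point (between the pads) lies 19 mm behind it (r.grip_point_offset is the distance from the TCP to the grasp point, in m); z points along the fingers, y is the line along which they close (so a half turn about z gives the same grasp; the last joint's range is limited). The gripper opens to 94 mm and grips with 3 to 60 N. Pads are 16 mm wide; open, the fingers measure 119 mm over their backs; the gripper's body (75 mm by 177 mm) begins 78 mm behind the grasp point.
Start: joints at [1.233, 0.3, 1.521, -0, 1.321, -0.067], TCP at [0.147, 0.53, 0.205] pointing down, gripper open.
Joint ranges: [-3.03, 3.03], [-0.79, 2.21], [0.23, 2.52], [-1.04, 4.18], [0, 3.07], [-2.55, 2.55]. Speed limits (rad/s): [2.22, 2.22, 2.57, 3.14, 3.14, 3.14].

### API

Orientations are given as a unit quaternion [x, y, z, w].
In Python, from bench import r gives the robot as it stands.
- The arm moves only by the tool play_rows, never from a script. Its argument "targets" is a list of rows, each a list of 5 numbers: the gripper's target within -1 to 1 (shut at 1, half-way at 0, fully open at -1), then the shift along the world's x, y, z in m, then the turn about the world's z in rad. A call has 1 to 8 rows; each row is the pose to reach, as a shift and turn from the pose commanded when the call began; what a row does not reach only later rows make up. A row lasts 1/10 s, in which the tool goes at most 50 mm and 8.59 degrees, less where a joint would pass 70% of its speed; a pose out of reach is approached as far as the arm can. A call with a gripper value outside its range is refused whole. The fingers move at their own pace and stop on an object; "newtons" is the grip in N (left out, the last holds). Time passes only in rows, so rows that repeat a pose let the fingers close. It gives the time, the measured TCP pose, the force, the opening and the grip force at its end, in the units of the state.
- r.observe(): the state, without advancing time (a new reading comes with each control period).
- r.snapshot(name): name is "scene" or "side" or "wrist"; returns the picture (420x560x3 uint8, red, green, blue); there is no depth.
- r.calibration(name): a dict with "vertical_fov" (degrees; the focal length in pixels is half the picture's height over the tangent of half this angle, whatever the lens; pixels are square), "cx", "cy" (the principal point, pixels), "R" (3x3) and "t" (3): a world point X has camera coordinates R X + t; the wrist camera has in their place "tool_from_camera" (4x4, takes a point from camera to tool coordinates, whose origin is the TCP and whose axes are the flange's). Camera axes: x right, y down, z forward; pixel columns grow to the right and rows downward; lengths in m; the calibration is good to about 2 mm. The wrist camera is an equidistant fisheye: a pixel r from the principal point sees the ray r / f radians off the axis. A picture is of the moment at which its call begins: read the wrist's pose just before it. calibration takes no time and is no camera call.
- r.close_job(): hands the job in; it is judged then, once.
The state is a dict: "time": time; "joint_positions": joint angles; "joint_vel": joint speeds; "joint_torque": joint torques, N m; "tcp_pos": TCP position; "tool_rot": TCP orientation; "force": force on the tool from outside, world axes, zero at the start; "wrist_torque": the same for the moment, N m; "opening": opening from 0.0 (shut) to 1.0 (fully open); "finger_force": force on a finger pad.
Only numpy, scipy, OpenCV 4.12 (cv2) and the standard library are available. Lean on these libraries where they do the work, as an engineer would, in place of code of your own. Each camera call takes 0.05 s, during which the arm holds its last target. There are 200 camera calls.

### The job

First turn the selector on the yellow remote to its orange dot and let go of it. Then slide the steel plate with the square stub straight out along the red-brown beam, without lifting it or letting it tip, until its front edge is level with the orange pointer, and finish while still holding it down flat on the beam, because it would tip off if let go; leave everything else where it is.

Things in the scene. Friction and masses are not known exactly. Their poses are not given: they have to be found in the camera images.
- selector (a joint): three-position detented selector on top of the remote, value in rad, 0 to 1.8, growing clockwise seen from above. Detents (click positions) at 0.1, 0.9 and 1.7; it is pulled into the nearest one when let go. 0.9 is the orange dot; it starts at or near 0.1 (a white dot). Detent torque up to about 0.06 N m
- selector_grip (a point): point on the selector's vertical axis, 13 mm below the top of its grip bar; turns with it. The black bar is 42 mm long along this point's x, 14 mm thick along its y, standing 30 mm above a 44 mm round grey skirt (skirt top 17 mm below this point); the white line on its -x half is the pointer
- remote: fixed yellow wireless remote, 110 x 130 mm in plan, top face 60 mm above the bench, origin: centre of its underside. The orange dot is 36 mm from the selector's axis towards the remote's -x (the side away from the robot), white dots 0.8 rad to either side; with the selector at value q the bar's x axis is at the remote's yaw + 0.9 - q
- beam: fixed red-brown primed H-beam offcut lying on the bench, 230 mm long (x), 90 mm wide (y), flat top 80 mm above the bench; origin at the centre of its underside; the plate slides along its +x, which points roughly to the robot's right (-y), up to 0.3 rad either way
- beam_end (a point): middle of the top edge at the beam's outer end (+x end), 115 mm from the beam's centre
- plate: loose steel plate 240 (x) x 60 (y) x 6 mm, 0.6 to 0.95 kg, lying along the beam's top; origin: centre of its underside; +x is its front end (blue line), overhanging the beam end by 25 to 55 mm at first. A dark upright square tube stub, 30 x 30 mm, 45 high, sides parallel to the plate's edges, is welded on 85 mm behind the centre. Let go, it tips over once the overhang exceeds about 132 mm
- plate_front (a point): middle of the top edge of the plate's front end; at the mark it overhangs the beam end by 150 to 175 mm
- stub_top (a point): centre of the stub's open top, 51 mm above the plate's underside; axes as the plate's
- gauge_tip (a point): tip of the orange pointer of a fixed gauge post beside the plate's path (beam's +y side, away from the robot), at the plate's height; x axis parallel to the beam's. The pointer is 4 mm thick along x, its middle is the mark; the tip is 44 mm sideways of the beam's centre line, 14 mm clear of the plate's edge; the gauge is 90 mm high
- hammer: bystander: chipping hammer about 260 mm long lying on the bench between the robot and the beam; origin near its middle, on its underside
- brush: bystander: wire brush lying on the bench between the robot and the plate's outer end; origin near its middle, on its underside
- wrench: bystander: steel wrench lying beyond the beam; origin near its middle, on its underside
- pipe_long: bystander: dark upright pipe offcut, 60 mm diameter, 110 mm high, left beyond the beam; origin at the centre of its underside
- pipe_short: bystander: bright upright pipe offcut, 76 mm diameter, 60 mm high, right of the beam, nearer the robot; origin at the centre of its underside
- tin: bystander: upright tin with a blue label, 66 mm diameter, 100 mm high, to the right; origin at the centre of its underside
There are look-alikes about, which are no part of the job. Of the things shaped like the part that bears gauge_tip, the black one is meant.

How it is judged:
On the way, in this order (a step that is already met when the one before it is completed fails the run):
1. the selector stands at the orange dot, let go of, before the plate has been slid (value of joint selector between 0.76 and 1.04 rad and contact force between the fingers and selector below 0.1 N and x of plate_front in the frame of beam below 0.19 m), for 0.2 s.
2. the plate's front edge is level with the pointer, the plate flat on the beam and held (x of plate_front in the frame of gauge_tip between -0.006 and 0.006 m and y of plate_front in the frame of beam between -0.015 and 0.015 m and angle between the x axis of plate and the x axis of beam, either way round below 0.1 rad and angle between plate's own z axis and vertical below 0.04 rad and z of stub_top in the frame of beam between 0.126 and 0.136 m and contact force between plate and beam above 0.5 N and contact force between any of the fingers, the arm and plate above 0.5 N), for 0.2 s.
At the end, for the whole second after the job is handed in: selector at 0.9 +-0.14 rad; plate front level with the pointer +-6 mm, within 15 mm sideways of the beam's centre line, parallel +-0.1 rad, tilt under 0.04 rad, stub top 126 to 136 mm above the bench, at rest, pressing on the beam and touched by the robot (each over 0.5 N) (all of step 2 and value of joint selector between 0.76 and 1.04 rad and linear speed of plate below 0.02 m/s); the arm keeps its last pose, push and grip.
It fails at once if the plate tips by more than 0.2 rad (angle between plate's own z axis and vertical above 0.2 rad).
It fails at once if the plate is lifted off the beam (stub top over 15 mm too high) (z of stub_top in the frame of beam above 0.146 m).
It fails at once if a loose bystander is moved by more than 30 mm (distance of any of hammer, brush, wrench, pipe_long, pipe_short, tin from where it was at the start of the episode above 0.03 m).
It also fails if it takes over 40 s, if anything falls off the work surface, if the arm or the gripper's body presses on something with over 40 N, if the wrist force passes 120 N, or if a joint passes its speed limit or range.

## Working session

There is one attempt and no reset: what is moved stays moved. The work goes in short steps, Python scripts to look and compute and a tool call to move; the robot and the scene stay as the last step left them, time stands still between calls to the robot, and variables do not carry over. Pictures are saved under pics/ and viewed, at most 10 in all, crops included, and the job is handed in when it is done.

Besides the shell and the picture viewer there is one more tool, called as name(argument=value, ...), one argument or row to a line, values as JSON. play_rows: Moves the arm, as the interface text tells. Its arguments: {"type":"object","properties":{"targets":{"type":"array","items":{"type":"array","items":{"type":"number"}}},"newtons":{"type":"number"}},"required":["targets"]}

```bash
mkdir -p pics
cat > h.py <<'E'
import numpy as np, cv2
from bench import r
def ray(cal,px):
    h=420; f=h/2/np.tan(np.radians(cal["vertical_fov"])/2)
    R=np.array(cal["R"]);t=np.array(cal["t"])
    d=R.T@np.array([(px[0]-cal["cx"])/f,(px[1]-cal["cy"])/f,1]); return -R.T@t,d
def onz(cal,px,z):
    o,d=ray(cal,px); return o+d*(z-o[2])/d[2]
def tri(c1,p1,c2,p2):
    o1,d1=ray(c1,p1);o2,d2=ray(c2,p2)
    A=np.stack([d1,-d2],1);s=np.linalg.lstsq(A,o2-o1,rcond=None)[0]
    a=o1+d1*s[0];b=o2+d2*s[1];return (a+b)/2,np.linalg.norm(a-b)
def save(n,im): cv2.imwrite(f"pics/{n}.png",cv2.cvtColor(im,cv2.COLOR_RGB2BGR))
E
python3 - <<'E'
from h import *
for n in("scene","side"):
    im=r.snapshot(n); np.save(n+".npy",im); save(n,cv2.resize(im,(800,600))); print(n,r.calibration(n))
s=r.observe();print(s["tcp_pos"],s["tool_rot"],s["time"],s["opening"])
E
```

```text
scene {'vertical_fov': 46.79985870181847, 'cx': 280.60052459530976, 'cy': 207.8320207462509, 'R': array([[-0.66044279,  0.75086228, -0.00459859],
       [ 0.61832931,  0.54037454, -0.57066997],
       [-0.4260096 , -0.37973831, -0.82116663]]), 't': array([ 0.40358638, -0.24920195,  1.41494899])}
side {'vertical_fov': 46.139488259254534, 'cx': 274.66670724243323, 'cy': 203.57107283682333, 'R': array([[ 0.87319536, -0.48733728, -0.0056781 ],
       [-0.31919661, -0.56304456, -0.76229545],
       [ 0.36829797,  0.66744527, -0.64720431]]), 't': array([-0.50738511,  0.23417555,  1.30017555])}
[0.14705151 0.52972783 0.20493417] [ 1.34990219e-01  9.90846784e-01 -5.29573345e-04 -1.02099494e-04] 0.1 0.9972877340614594
```

View pics/scene.png

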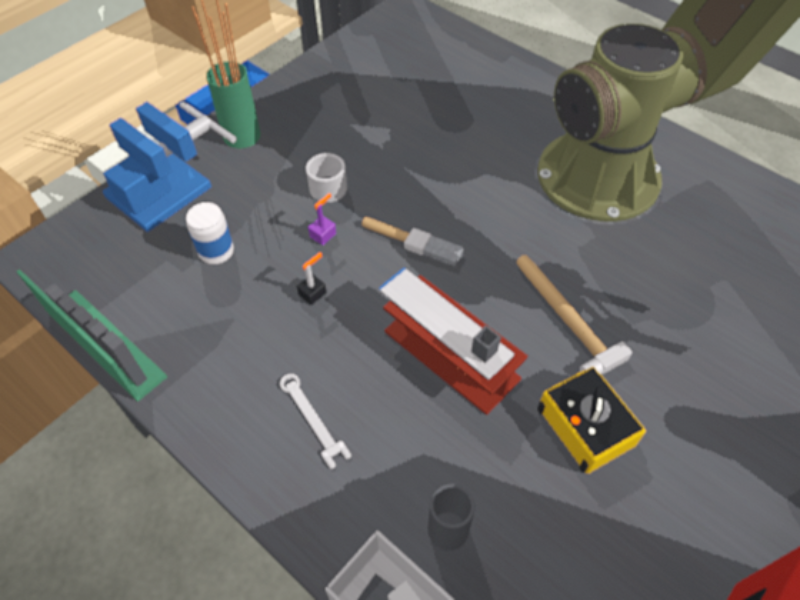

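View pics/side.png

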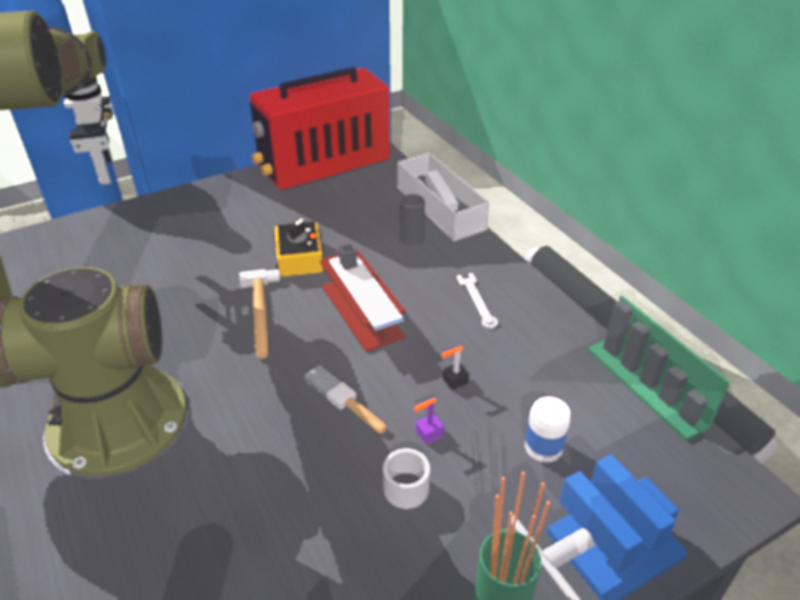

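The views show a black gauge with its pointer at (312,260) in scene and (452,352) in side, and a purple look-alike at (323,200) and (426,404). Black is the one meant. The selector is at (596,408) in scene with its orange dot at (575,421). The stub is at (486,345) and the blue front line at (395,281). I'll enlarge both views to confirm and measure.

Run:
```python
from h import *
a=np.load("scene.npy")[165:335,200:460]; save("c1",cv2.resize(a,None,fx=3,fy=3,interpolation=cv2.INTER_CUBIC))
b=np.load("side.npy")[145:315,180:350]; save("c2",cv2.resize(b,None,fx=3.5,fy=3.5,interpolation=cv2.INTER_CUBIC))
for n in("scene","side"):
    im=np.load(n+".npy"); h=cv2.cvtColor(im,cv2.COLOR_RGB2HSV)
    for c,lo,hi in(("orange",(5,180,150),(14,255,255)),("blue",(100,90,120),(118,255,255)),("yellow",(20,150,100),(30,255,255))):
        m=cv2.inRange(h,lo,hi);k,l,st,ce=cv2.connectedComponentsWithStats(m)
        for i in range(1,k):
            if 8<st[i,4]<1500 and 190<ce[i,0]<470 and 130<ce[i,1]<340: 
                p=np.argwhere(l==i)[:,::-1].astype(np.float32);print(n,c,st[i],ce[i].round(1),cv2.boxPoints(cv2.minAreaRect(p)).round(1).tolist())
```

```text
scene orange [221 136  10  10  21] [225.4 140.4] [[219.8000030517578, 143.3000030517578], [230.0, 136.0], [231.39999389648438, 137.89999389648438], [221.10000610351562, 145.1999969482422]]
scene orange [213 177  12  11  24] [218.6 181.8] [[211.89999389648438, 185.60000610351562], [223.60000610351562, 176.5], [225.10000610351562, 178.5], [213.39999389648438, 187.60000610351562]]
scene orange [285 223   6   6   9] [288.2 225.7] [[285.0, 223.0], [286.0, 222.0], [291.0, 227.0], [290.0, 228.0]]
scene orange [352 238   7   6  10] [354.6 240.2] [[351.5, 238.6999969482422], [352.20001220703125, 237.8000030517578], [358.6000061035156, 242.10000610351562], [358.0, 243.0]]
scene orange [400 291   6   7  20] [402.6 294. ] [[400.0, 291.0], [405.0, 291.0], [405.0, 297.0], [400.0, 297.0]]
scene blue [266 187  17  15  37] [274. 194.] [[265.20001220703125, 200.0], [281.79998779296875, 186.8000030517578], [282.79998779296875, 188.0], [266.20001220703125, 201.1999969482422]]
scene yellow [ 379  260   73   71 1090] [408.  303.7] [[372.3999938964844, 280.0], [414.1000061035156, 249.60000610351562], [454.
[... 414 characters left out ...]
1562], [322.20001220703125, 244.5], [310.5, 249.1999969482422]]
side orange [291 280  13   7  26] [296.2 283.2] [[290.6000061035156, 285.20001220703125], [302.6000061035156, 279.20001220703125], [303.3999938964844, 280.79998779296875], [291.3999938964844, 286.79998779296875]]
side blue [368 298  28  21 294] [380.4 310.2] [[364.6000061035156, 313.70001220703125], [369.1000061035156, 297.70001220703125], [395.8999938964844, 305.20001220703125], [391.3999938964844, 321.20001220703125]]
side yellow [193 156  33  37 500] [209.1 181.6] [[191.6999969482422, 159.10000610351562], [222.3000030517578, 155.89999389648438], [225.89999389648438, 189.6999969482422], [195.3000030517578, 192.89999389648438]]
```

View pics/c1.png

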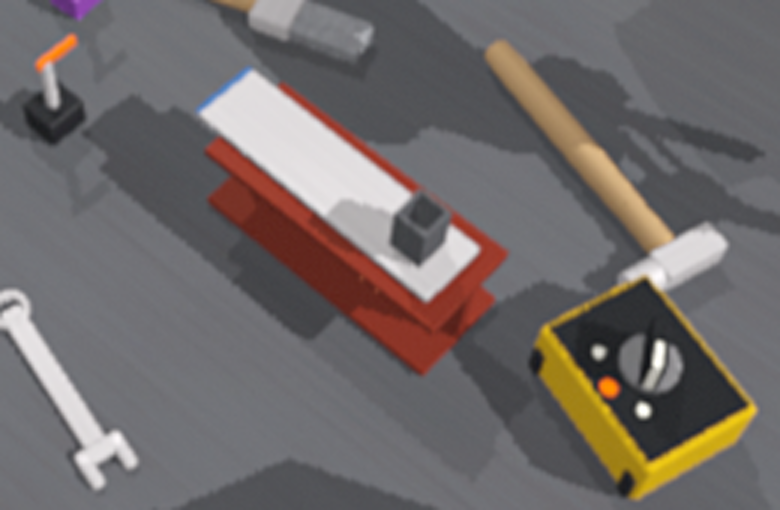

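View pics/c2.png

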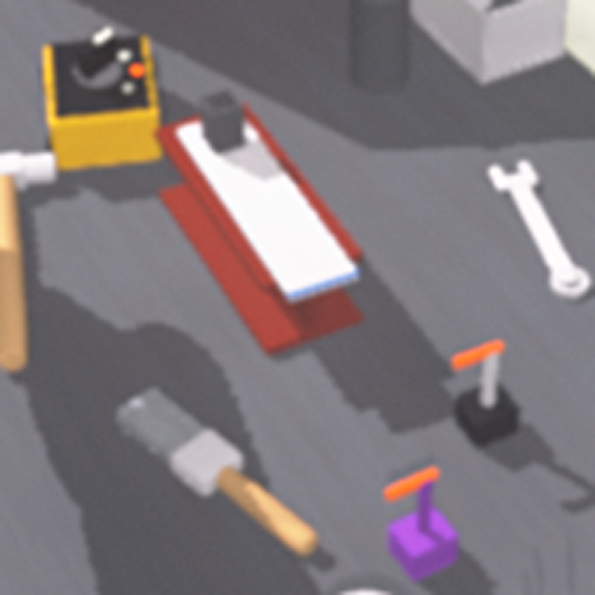

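Run:
```python
from h import *
S=r.calibration("scene");D=r.calibration("side")
c1=lambda u,v:((u+.5)/3-.5+200,(v+.5)/3-.5+165)
c2=lambda u,v:((u+.5)/3.5-.5+180,(v+.5)/3.5-.5+145)
P=lambda *a:print(*[x.round(4) if hasattr(x,'round') else x for x in a])
z=.086
P1=[onz(S,c1(*p),z) for p in((197,110),(250,68),(480,247),(428,300))]
P2=[onz(D,c2(*p),z) for p in((290,296),(357,270),(245,115),(178,127))]
for n,q in(("scene",P1),("side",P2)):
    f=(q[0]+q[1])/2;b=(q[2]+q[3])/2;d=f-b;P(n,"front",f,"rear",b,"len",np.linalg.norm(d),"w",np.linalg.norm(q[0]-q[1]),"yaw",np.arctan2(d[1],d[0]))
P("stub",onz(S,c1(422,211),.131),onz(D,c2(221,103),.131),tri(S,c1(422,211),D,c2(221,103)))
P("beam end far corner S",onz(S,c1(207,152),.08),"D corners",onz(D,c2(361,262),.08)) 
P("beam rear S",onz(S,c1(505,252),.08),onz(S,c1(432,328),.08))
P("tip",tri(S,c1(74,40),D,c2(455,362)),"other",tri(S,c1(40,66),D,c2(501,346)), "mid",tri(S,(218.6,181.8),D,(315.5,246)))
P("orange",onz(S,(402.6,294),.06),onz(D,(218.8,164.6),.06))
w=[onz(S,c1(*p),.06) for p in((598,352),(643,410))]
P("white",*w)
P("skirt",onz(S,c1(650,362),.065))
P("remote corners S",*[onz(S,c1(*p),.06) for p in((548,327),(645,278),(755,408),(640,463))])
```

```text
scene front [ 0.5184 -0.1013  0.086 ] rear [0.5324 0.1374 0.086 ] len 0.2391 w 0.059 yaw -1.6294
side front [ 0.517  -0.1015  0.086 ] rear [0.5325 0.1318 0.086 ] len 0.2337 w 0.0608 yaw -1.637
stub [0.5303 0.1008 0.131 ] [0.5267 0.0966 0.131 ] (array([0.52846128, 0.09998767, 0.12803598]), np.float64(0.00045748932477527313))
beam end far corner S [ 0.5693 -0.0734  0.08  ] D corners [ 0.5583 -0.0889  0.08  ]
beam rear S [0.49   0.1535 0.08  ] [0.5759 0.1507 0.08  ]
tip (array([ 0.56134566, -0.22660225,  0.0854985 ]), np.float64(0.0009686334095439274)) other (array([ 0.59958518, -0.22890366,  0.08584048]), np.float64(0.0017371233762312913)) mid (array([ 0.57890215, -0.22829558,  0.08597127]), np.float64(0.0015450965390123813))
orange [0.5214 0.27   0.06  ] [0.5198 0.2691 0.06  ]
white [0.5026 0.2485 0.06  ] [0.5197 0.2976 0.06  ]
skirt [0.4874 0.2816 0.065 ]
remote corners S [0.5097 0.2096 0.06  ] [0.4279 0.241  0.06  ] [0.4662 0.3564 0.06  ] [0.5548 0.3174 0.06  ]
```

The crops confirm it: the black gauge at c1 (54,110) has its tip at (74,40), and the purple one is outside this job. The plate corners and stub check against the given sizes. The selector axis is at about (0.487, 0.2815) with the bar at about 0.47 rad. I'll go above it and take one close look.

play_rows(
  targets=[
    [-1,0.04,-0.03,0,0.1],
    [-1,0.08,-0.06,0,0.2],
    [-1,0.12,-0.09,0,0.3],
    [-1,0.16,-0.12,0,0.4],
    [-1,0.2,-0.15,0,0.5],
    [-1,0.24,-0.18,0,0.6],
    [-1,0.28,-0.21,0,0.7],
    [-1,0.31,-0.23,0,0.74],
  ],
)

```text
time: 0.9
tcp_pos: [0.4589, 0.2977, 0.2052]
tool_rot: [-0.234, 0.972, -0.0, -0.0]
force: [0.2, 0.8, 0.3]
opening: 1.004
finger_force: 0.0
```

play_rows(
  targets=[
    [-1,0.03,-0.0185,0,0],
    [-1,0.03,-0.0185,-0.02,0],
    [-1,0.03,-0.0185,-0.02,0],
  ],
)

```text
time: 1.2
tcp_pos: [0.4867, 0.2803, 0.1828]
tool_rot: [-0.232, 0.973, -0.0, -0.002]
force: [-1.2, -0.4, -1.0]
opening: 1.004
finger_force: 0.0
```

Run:
```python
from h import *
s=r.observe();im=r.snapshot("wrist");np.save("w1.npy",im);save("w1",cv2.resize(im,(800,600)))
print(s["tcp_pos"],s["tool_rot"],s["joint_positions"],s["time"],s["force"]);print(r.calibration("wrist"))
```

```text
[0.48665792 0.28034667 0.18284703] [-2.31727554e-01  9.72778107e-01 -4.90651847e-04 -2.20340580e-03] [ 4.57411232e-01  3.47157897e-01  1.51234090e+00  2.09459653e-05
  1.28660856e+00 -1.58109863e+00] 1.2 [-1.22480133 -0.38542326 -0.97105977]
{'vertical_fov': 65.70646984690485, 'cx': 280.8422949484098, 'cy': 207.43849795731572, 'tool_from_camera': array([[ 1.00448631e-03, -9.64201850e-01, -2.65167464e-01,
         7.71054441e-02],
       [ 9.99998591e-01,  6.11810994e-04,  1.56344823e-03,
         1.69770081e-06],
       [-1.34524731e-03, -2.65168661e-01,  9.64201105e-01,
        -1.79733395e-01],
       [ 0.00000000e+00,  0.00000000e+00,  0.00000000e+00,
         1.00000000e+00]])}
```

View pics/w1.png

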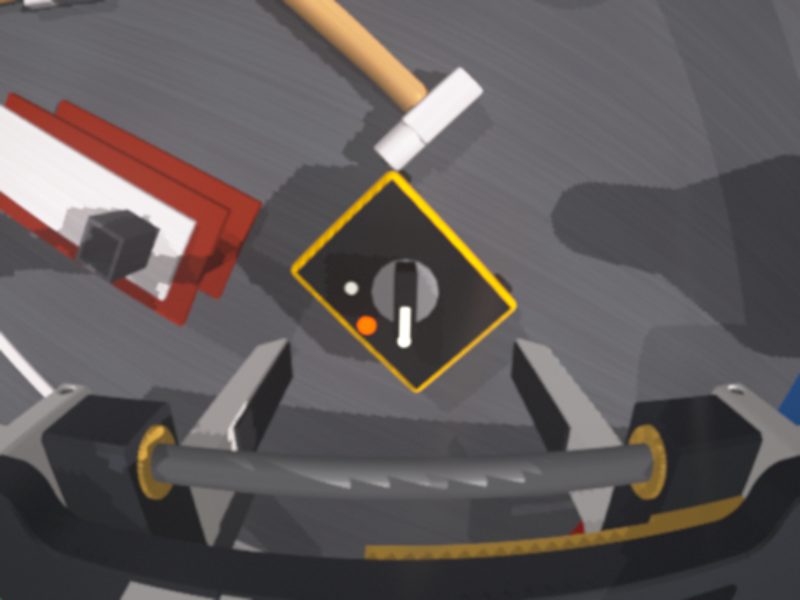

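The wrist view shows the skirt centre at (405,292), the bar running vertically in the image and centred between the fingers, so the yaw is right. Next I'll triangulate the skirt height.

```bash
cat >> h.py <<'E'
from scipy.spatial.transform import Rotation as Ro
def wray(px,pos,q):
    c=r.calibration("wrist");f=210/np.tan(np.radians(c["vertical_fov"])/2);T=np.array(c["tool_from_camera"])
    v=np.array([px[0]-c["cx"],px[1]-c["cy"]]);n=np.linalg.norm(v);th=n/f
    d=np.r_[np.sin(th)*v/n,np.cos(th)]; R=Ro.from_quat(q).as_matrix()
    return R@T[:3,3]+pos,R@T[:3,:3]@d
def cross(o1,d1,o2,d2):
    s=np.linalg.lstsq(np.stack([d1,-d2],1),o2-o1,rcond=None)[0];a=o1+d1*s[0];b=o2+d2*s[1];return ((a+b)/2).round(4),np.linalg.norm(a-b).round(4)
E
python3 - <<'E'
from h import *
pos=np.array([.48666,.28035,.18285]);q=[-.23173,.97278,-.0005,-.0022]
W=lambda u,v:wray(((u+.5)/1.4286-.5,(v+.5)/1.4286-.5),pos,q)
S=r.calibration("scene");D=r.calibration("side")
c1=lambda u,v:((u+.5)/3-.5+200,(v+.5)/3-.5+165);c2=lambda u,v:((u+.5)/3.5-.5+180,(v+.5)/3.5-.5+145)
print("skirt",cross(*W(405,292),*ray(S,c1(650,362))))
print("orange",cross(*W(367,325),*ray(S,(402.6,294))))
for z in(.06,.07,.08,.1):
  f=lambda p:(p[0]+p[1]*(z-p[0][2])/p[1][2])
  print(z,"skirt",f(W(405,292)).round(4),"diam",np.linalg.norm(f(W(371.5,292))-f(W(439,292))).round(4),"bar ends",f(W(405,262)).round(4),f(W(404,346)).round(4))
E
```

```text
skirt (array([0.4867, 0.2825, 0.0644]), np.float64(0.002))
orange (array([0.5207, 0.2706, 0.059 ]), np.float64(0.0015))
0.06 skirt [0.4875 0.284  0.06  ] diam 0.0456 bar ends [0.4691 0.2747 0.06  ] [0.5225 0.3011 0.06  ]
0.07 skirt [0.4852 0.2828 0.07  ] diam 0.0441 bar ends [0.4675 0.2737 0.07  ] [0.519  0.2992 0.07  ]
0.08 skirt [0.4829 0.2815 0.08  ] diam 0.0425 bar ends [0.4658 0.2728 0.08  ] [0.5156 0.2974 0.08  ]
0.1 skirt [0.4784 0.279  0.1   ] diam 0.0395 bar ends [0.4625 0.2709 0.1   ] [0.5088 0.2938 0.1   ]
```

play_rows(
  targets=[
    [-1,0,0.0015,-0.04,0],
    [-1,0,0.0015,-0.08,0],
    [-1,0,0.0015,-0.1,0],
    [-1,0,0.0015,-0.109,0],
    [-1,0,0.0015,-0.109,0],
  ],
  newtons=20,
)

```text
time: 1.75
tcp_pos: [0.4867, 0.2834, 0.0765]
tool_rot: [-0.233, 0.973, -0.0, -0.0]
force: [-0.1, -0.0, 0.1]
opening: 0.998
finger_force: 0.0
```

play_rows(
  targets=[
    [1,0,0,0,0],
    [1,0,0,0,0],
    [1,0,0,0,0],
    [1,0,0,0,0],
    [1,0,0,0,0],
    [1,0,0,0,0],
  ],
  newtons=20,
)

```text
time: 2.35
tcp_pos: [0.4871, 0.2829, 0.0765]
tool_rot: [-0.232, 0.973, 0.0, 0.0]
force: [-0.7, -0.2, 0.1]
opening: 0.522
finger_force: 0.0
```

play_rows(
  targets=[
    [1,0,0,0,0],
    [1,0,0,0,0],
    [1,0,0,0,0],
    [1,0,0,0,0],
    [1,0,0,0,0],
    [1,0,0,0,0],
    [1,0,0,0,0],
  ],
)

```text
time: 3.05
tcp_pos: [0.4872, 0.2828, 0.0764]
tool_rot: [-0.232, 0.973, -0.0, -0.0]
force: [1.7, -2.3, -1.1]
opening: 0.146
finger_force: 19.9
```

Gripped at 14 mm, so now I'll turn it clockwise by 0.8.

play_rows(
  targets=[
    [1,0,0,0,-0.12],
    [1,0,0,0,-0.24],
    [1,0,0,0,-0.36],
    [1,0,0,0,-0.48],
    [1,0,0,0,-0.6],
    [1,0,0,0,-0.72],
    [1,0,0,0,-0.8],
    [1,0,0,0,-0.8],
  ],
)

```text
time: 3.85
tcp_pos: [0.4872, 0.2821, 0.0764]
tool_rot: [0.166, 0.986, -0.001, 0.0]
force: [1.1, -6.6, 1.3]
opening: 0.148
finger_force: 19.9
```

play_rows(
  targets=[
    [1,0,0,0,0],
    [-1,0,0,0,0],
    [-1,0,0,0,0],
    [-1,0,0,0,0],
    [-1,0,0,0,0],
    [-1,0,0,0,0],
    [-1,0,0,0.03,0],
    [-1,0,0,0.06,0],
  ],
)

```text
time: 4.65
tcp_pos: [0.4867, 0.2828, 0.1367]
tool_rot: [0.165, 0.986, -0.001, -0.001]
force: [0.4, -0.2, 0.8]
opening: 0.709
finger_force: 0.0
```

play_rows(
  targets=[
    [-1,0,0,0.04,0],
    [-1,0,0,0.05,0],
    [-1,0,0,0.05,0],
    [-1,0,0,0.05,0],
  ],
)

```text
time: 5.05
tcp_pos: [0.4867, 0.2828, 0.1851]
tool_rot: [0.165, 0.986, -0.0, -0.001]
force: [0.8, -0.6, 0.1]
opening: 0.993
finger_force: 0.0
```

Run:
```python
from h import *
s=r.observe();im=r.snapshot("wrist");save("w2",cv2.resize(im,(800,600)))
print(s["tcp_pos"],s["tool_rot"],s["joint_positions"],s["time"],s["force"])
```

```text
[0.48668895 0.28276518 0.18509878] [ 1.64628906e-01  9.86355229e-01 -4.85381453e-04 -6.70382021e-04] [ 4.61260249e-01  3.46223413e-01  1.50820197e+00 -5.97527650e-08
  1.28882257e+00 -7.78772402e-01] 5.05 [ 0.77833197 -0.62521409  0.11698282]
```

View pics/w2.png

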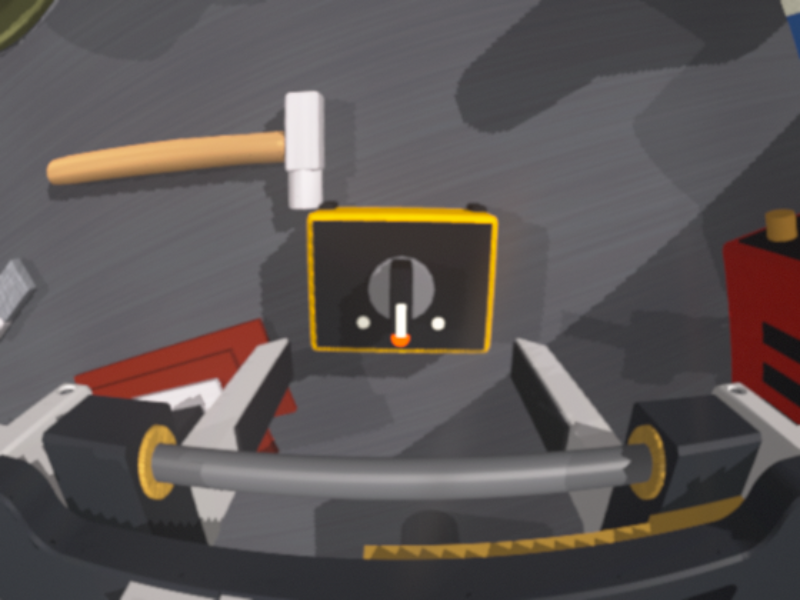

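The selector's white pointer (401,320) is on the orange dot (400,340), flanked by the two white dots. Now I'll go above the stub.

play_rows(
  targets=[
    [-1,0.01,-0.04,0,0.08],
    [-1,0.02,-0.08,0,0.16],
    [-1,0.03,-0.12,0,0.22],
    [-1,0.038,-0.155,0,0.27],
    [-1,0.0433,-0.181,0,0.27],
    [-1,0.0433,-0.181,0,0.27],
    [-1,0.0433,-0.181,0,0.27],
  ],
)

```text
time: 5.8
tcp_pos: [0.5301, 0.1019, 0.1853]
tool_rot: [0.031, 1.0, -0.0, -0.001]
force: [-0.4, 0.1, -0.1]
opening: 1.001
finger_force: 0.0
```

Run:
```python
from h import *
s=r.observe();im=r.snapshot("wrist");np.save("w3.npy",im);save("w3",cv2.resize(im,(800,600)))
print(s["tcp_pos"].tolist(),s["tool_rot"].tolist(),s["joint_positions"],s["time"],s["force"])
```

```text
[0.5300645501436358, 0.10188890431976347, 0.18530620856570085] [0.030951043647032026, 0.9995204693674825, -7.638282970749192e-05, -0.0009264870373440114] [ 1.21978605e-01  2.95419483e-01  1.57480979e+00  1.37333703e-04
  1.27321801e+00 -1.38694611e+00] 5.8 [-0.37240574  0.05544684 -0.14700848]
```

View pics/w3.png

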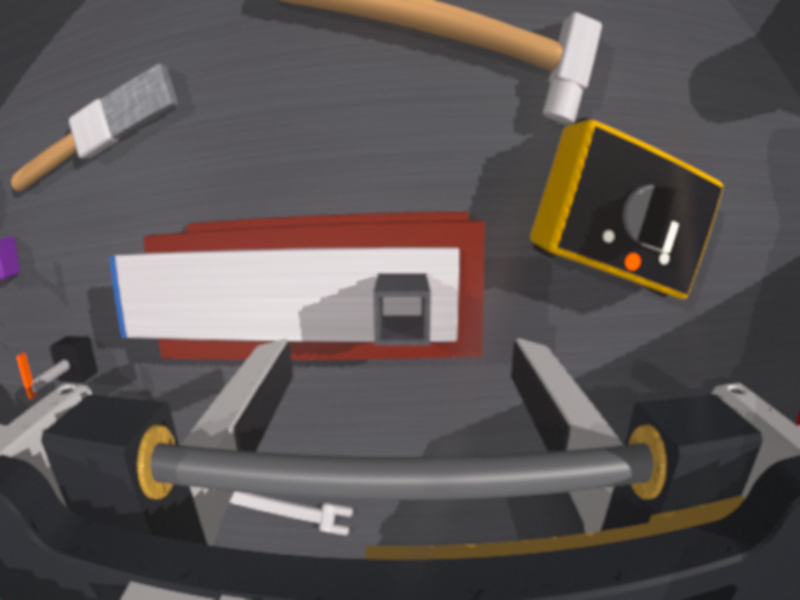

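The stub top is at about (403,316), centred between the fingers and square to them. The blue line runs (113,256)-(123,338). The black gauge's orange pointer is at (25,375), with its tip at (22,355). Now the numbers.

Run:
```python
from h import *
pos=np.array([.53006,.10189,.1853]);q=[.030951,.99952,-.00008,-.00093]
W=lambda u,v:wray(((u+.5)/1.4286-.5,(v+.5)/1.4286-.5),pos,q)
def at(u,v,z): o,d=W(u,v); return (o+d*(z-o[2])/d[2]).round(4)
print("stub",at(403,316,.131),[at(*p,.131) for p in((376,290),(430,290),(376,342),(430,342))])
c=[at(*p,.086) for p in((113,256),(123,338),(459,248),(459,341))];print("plate",c)
f=(c[0]+c[1])/2;b=(c[2]+c[3])/2;print(f,b,np.linalg.norm(f-b),np.arctan2(*(f-b)[1::-1]))
e=[at(*p,.08) for p in((144,236),(162,358),(485,222),(482,356))];print("beam",e)
ef=(e[0]+e[1])/2;eb=(e[2]+e[3])/2;print(ef,eb,np.linalg.norm(ef-eb),np.arctan2(*(ef-eb)[1::-1]))
print("tip",at(22,354,.086),at(31,397,.086))
```

```text
stub [0.5278 0.1032 0.131 ] [array([0.5128, 0.09  , 0.131 ]), array([0.5145, 0.1181, 0.131 ]), array([0.5416, 0.0878, 0.131 ]), array([0.5434, 0.1168, 0.131 ])]
plate [array([ 0.4876, -0.0973,  0.086 ]), array([ 0.5482, -0.103 ,  0.086 ]), array([0.5008, 0.1393, 0.086 ]), array([0.5613, 0.1376, 0.086 ])]
[ 0.5179  -0.10015  0.086  ] [0.53105 0.13845 0.086  ] 0.23896209427438486 -1.6258537870245842
beam [array([ 0.4771, -0.0717,  0.08  ]), array([ 0.5668, -0.0757,  0.08  ]), array([0.4862, 0.157 , 0.08  ]), array([0.5755, 0.1536, 0.08  ])]
[ 0.52195 -0.0737   0.08   ] [0.53085 0.1553  0.08   ] 0.22917288233994873 -1.6096414055162813
tip [ 0.5602 -0.2243  0.086 ] [ 0.6012 -0.2305  0.086 ]
```

play_rows(
  targets=[
    [-1,-0.0015,0.0005,-0.04,0],
    [-1,-0.0015,0.0005,-0.075,0],
    [-1,-0.0015,0.0005,-0.088,0],
    [-1,-0.0015,0.0005,-0.093,0],
    [0,-0.0015,0.0005,-0.093,0],
    [0,-0.0015,0.0005,-0.093,0],
    [0,-0.0015,0.0005,-0.093,0],
    [0.1,-0.0015,0.0005,-0.093,0],
  ],
  newtons=30,
)

```text
time: 6.65
tcp_pos: [0.5293, 0.1025, 0.0943]
tool_rot: [0.03, 1.0, 0.0, 0.001]
force: [1.2, 0.9, -0.6]
opening: 0.699
finger_force: 0.0
```

play_rows(
  targets=[
    [1,0,0,0,0],
    [1,0,0,0,0],
    [1,0,0,0,0],
    [1,0,0,0,0],
    [1,0,0,0,0],
    [1,0,0,0,0],
    [1,0,0,0,0],
    [1,0,0,0,0],
  ],
)

```text
time: 7.45
tcp_pos: [0.5289, 0.1024, 0.0934]
tool_rot: [0.03, 1.0, -0.0, -0.0]
force: [-0.2, -1.7, -0.7]
opening: 0.319
finger_force: 30.0
```

play_rows(
  targets=[
    [1,0,0,-0.003,0],
    [1,0,0,-0.004,0],
    [1,0,0,-0.004,0],
    [1,0,0,-0.004,0],
  ],
  newtons=60,
)

```text
time: 7.85
tcp_pos: [0.5291, 0.1024, 0.0933]
tool_rot: [0.03, 1.0, -0.0, 0.001]
force: [-23.8, -5.5, 47.7]
opening: 0.312
finger_force: 60.0
```

play_rows(
  targets=[
    [1,0,0,0.0015,0],
    [1,-0.0004,-0.01,0.0015,0],
    [1,-0.0008,-0.02,0.0015,0],
    [1,-0.0013,-0.03,0.0015,0],
    [1,-0.0017,-0.04,0.0015,0],
    [1,-0.0021,-0.05,0.0015,0],
    [1,-0.0025,-0.06,0.0015,0],
    [1,-0.0025,-0.06,0.0015,0],
  ],
)

```text
time: 8.65
tcp_pos: [0.528, 0.0426, 0.0934]
tool_rot: [0.031, 1.0, 0.001, 0.002]
force: [-0.3, 4.2, 21.1]
opening: 0.316
finger_force: 60.0
```

play_rows(
  targets=[
    [1,-0.0004,-0.01,-0.0005,0],
    [1,-0.0008,-0.02,-0.0005,0],
    [1,-0.0013,-0.03,-0.0005,0],
    [1,-0.0017,-0.04,-0.0005,0],
    [1,-0.0021,-0.05,-0.0005,0],
    [1,-0.0025,-0.058,-0.0005,0],
    [1,-0.0025,-0.058,-0.0005,0],
  ],
)

```text
time: 9.35
tcp_pos: [0.5259, -0.0149, 0.0934]
tool_rot: [0.031, 1.0, 0.001, 0.003]
force: [0.6, 7.7, 25.1]
opening: 0.317
finger_force: 60.0
```

Run:
```python
from h import *
s=r.observe();a=r.snapshot("scene");b=r.snapshot("side")
np.save("s2.npy",a);np.save("d2.npy",b)
A=cv2.resize(a[150:260,190:320],None,fx=4,fy=4,interpolation=cv2.INTER_CUBIC)[:, :400]
B=cv2.resize(b[205:315,260:360],None,fx=4,fy=4,interpolation=cv2.INTER_CUBIC)
save("z2",np.hstack([A,B]));print(s["tcp_pos"],s["tool_rot"],s["force"],s["wrist_torque"])
```

```text
[ 0.52594427 -0.01493526  0.09341227] [3.06582212e-02 9.99525114e-01 8.51877460e-04 2.98232814e-03] [ 0.57064222  7.72939128 25.07404999] [ 1.22164085  0.70172039 -0.24894963]
```

View pics/z2.png

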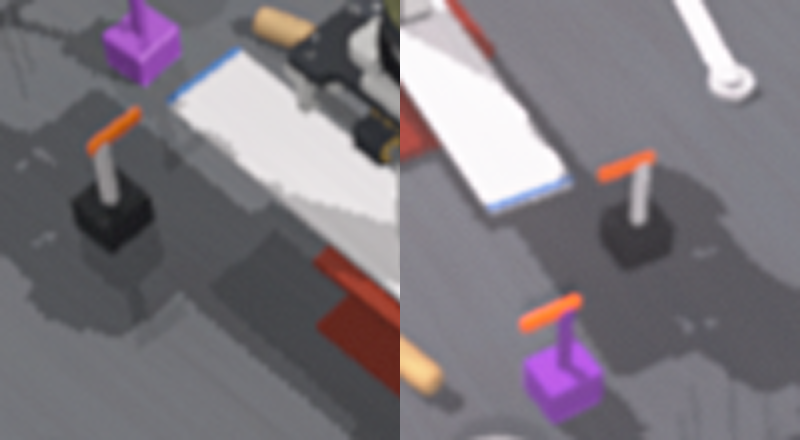

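The left half (scene) shows the blue edge (170,100)-(240,50) and the black gauge's pointer (91,148)-(138,113). The right half (side) shows the edge (490,207)-(572,180) and the pointer (601,174)-(653,157). A short slide remains.

Run:
```python
from h import *
S=r.calibration("scene");D=r.calibration("side")
a=lambda u,v:onz(S,((u+.5)/4-.5+190,(v+.5)/4-.5+150),.086)
b=lambda u,v:onz(D,((u-400+.5)/4-.5+260,(v+.5)/4-.5+205),.086)
u=np.array([np.cos(-1.613),np.sin(-1.613),0]);n=np.array([-u[1],u[0],0])
for f,E,T in((a,((170,100),(240,50)),((91,148),(138,113))),(b,((490,207),(572,180)),((601,174),(653,157)))):
    e=[f(*p) for p in E];t=[f(*p) for p in T];m=sum(e)/2;tm=sum(t)/2
    print("edge",m.round(4),"w",np.linalg.norm(e[0]-e[1]).round(4),"ptr",tm.round(4),"len",np.linalg.norm(t[0]-t[1]).round(4),"go",((tm-m)@u).round(4),"ends",[((x-m)@u).round(4) for x in t],"e",[((x-m)@u).round(4) for x in e],"side",(t[0]-m)@n,(t[1]-m)@n)
```

```text
edge [ 0.5131 -0.2171  0.086 ] w 0.0578 ptr [ 0.581  -0.2284  0.086 ] len 0.0379 go 0.0083 ends [np.float64(0.0087), np.float64(0.008)] e [np.float64(0.0012), np.float64(-0.0012)] side 0.08725700933697779 0.04937651547158306
edge [ 0.5121 -0.2198  0.086 ] w 0.0592 ptr [ 0.5804 -0.229   0.086 ] len 0.0387 go 0.0063 ends [np.float64(0.0053), np.float64(0.0074)] e [np.float64(-0.0014), np.float64(0.0014)] side 0.04927978653856968 0.08791843046452659
```

play_rows(
  targets=[
    [1,0,-0.003,-0.0003,0],
    [1,0.0005,-0.006,-0.0003,0],
    [1,0.0005,-0.0073,-0.0003,0],
    [1,0.0005,-0.0073,-0.0003,0],
    [1,0.0005,-0.0073,-0.0003,0],
    [1,0.0005,-0.0073,-0.0003,0],
  ],
)

```text
time: 10.05
tcp_pos: [0.5265, -0.0209, 0.0934]
tool_rot: [0.03, 1.0, 0.001, 0.003]
force: [-1.2, 17.5, 29.8]
opening: 0.313
finger_force: 60.0
```

Run:
```python
from h import *
s=r.observe();a=r.snapshot("scene");b=r.snapshot("side")
A=cv2.resize(a[150:260,190:320],None,fx=4,fy=4,interpolation=cv2.INTER_CUBIC)[:, :400]
B=cv2.resize(b[205:315,260:360],None,fx=4,fy=4,interpolation=cv2.INTER_CUBIC)
save("z3",np.hstack([A,B]));print(s["time"],s["tcp_pos"],s["tool_rot"],s["force"],s["wrist_torque"],s["opening"])
```

```text
10.05 [ 0.52650062 -0.02091756  0.09339743] [0.03035865 0.99953348 0.00142117 0.00302681] [-1.15337166 17.54710778 29.75657176] [ 2.74637973  0.8707996  -0.3399437 ] 0.31297500025970276
```

View pics/z3.png

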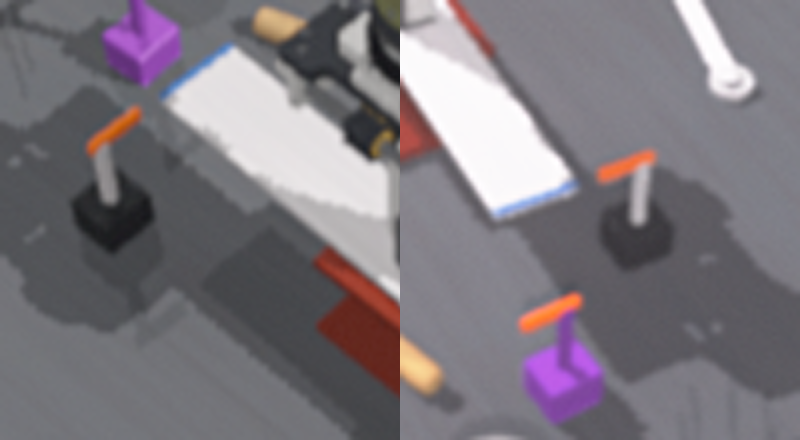

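The edge is now (163,96)-(231,45) in scene and (494,216)-(577,187) in side, close to the pointer's line. Checking the remainder.

Run:
```python
from h import *
S=r.calibration("scene");D=r.calibration("side")
a=lambda u,v:onz(S,((u+.5)/4-.5+190,(v+.5)/4-.5+150),.086)
b=lambda u,v:onz(D,((u-400+.5)/4-.5+260,(v+.5)/4-.5+205),.086)
u=np.array([np.cos(-1.613),np.sin(-1.613),0])
for f,E,T in((a,((163,96),(231,45)),((91,148),(138,113))),(b,((494,216),(577,187)),((601,174),(653,157)))):
    m=sum(f(*p) for p in E)/2;tm=sum(f(*p) for p in T)/2;print(m.round(4),((tm-m)@u).round(4))
# blue line centroid rows (line is ~ few mm behind the front edge)
for n,c,o in(("scene",S,(215,160,260,185)),("side",D,(270,240,320,265))):
    im=r.snapshot(n);h=cv2.cvtColor(im,cv2.COLOR_RGB2HSV);m=cv2.inRange(h,(100,70,90),(122,255,255))
    k=np.zeros_like(m);k[o[1]:o[3],o[0]:o[2]]=m[o[1]:o[3],o[0]:o[2]];p=np.argwhere(k)[:,::-1];q=onz(c,p.mean(0),.086)
    m=cv2.inRange(h,(5,150,120),(16,255,255));l=np.zeros_like(m);y0,x0=(175,208) if n=="scene" else (240,305);l[y0:y0+15,x0:x0+22]=m[y0:y0+15,x0:x0+22]
    t=onz(c,np.argwhere(l)[:,::-1].mean(0),.086);print(n,len(p),l.sum()//255,q.round(4),t.round(4),((t-q)@u).round(4))
```

```text
[ 0.5137 -0.2234  0.086 ] 0.0021
[ 0.511  -0.2274  0.086 ] -0.0013
scene 41 45 [ 0.5152 -0.225   0.086 ] [ 0.5799 -0.2287  0.086 ] 0.0009
side 27 35 [ 0.5138 -0.2253  0.086 ] [ 0.5774 -0.2284  0.086 ] 0.0004
```

```bash
python3 -c "
from bench import r
print(r.close_job())"
```

```text
the job is handed in; nothing more can be done
None
```

The job is handed in, with no verdict returned: the selector is on its orange dot and let go of, and the plate is gripped and pressed flat on the beam with about 30 N, its front edge within about 2 mm of the black gauge's pointer by my camera measurements.

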